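# Clear the jammed vial feeder and load the analyser tray

### The arm

A 6-joint arm with a two-finger parallel gripper is mounted at the origin on the work surface. World frame = base frame: x ahead of the robot, y to its left, z up, the work surface at z = 0. Lengths are in mm, angles in rad, forces in N, time in s.
With the tool pointing down it reaches from about 325 to 875 mm from the base axis. Payload 4.4 kg.
Tool frame: the origin (TCP) lies on the centre line of the jaws, within the pads' length; the fingertips stand ahead of it and the grasp point (between the pads) lies 6 mm ahead of it (ctrl.tcp_to_tips is the z of the fingertips in the tool frame, in mm); z points along the fingers, y is the direction in which the jaws open and shut (so a half turn about z gives the same grasp; the last joint's range is limited). The gripper opens to 85 mm and grips with 20 to 120 N. Pads are 22 mm wide; open, the fingers measure 114 mm over their backs; the gripper's body (76 mm by 85 mm) begins 54 mm behind the grasp point. The pads swing forward as they close: fully open they stand 13 mm farther back than shut.
Start: joints at [0.995, 0.207, 1.542, -0, 1.393, -0.15], TCP at [237.513, 523.655, 256.282] pointing down, gripper open.
Joint ranges: [-2.73, 2.73], [-0.86, 2.22], [0.23, 2.46], [-1.11, 4.25], [0.08, 2.63], [-2.82, 2.82]. Speed limits (rad/s): [2.79, 2.79, 3.14, 3.14, 3.14, 3.14].

### API

Orientations are given as a 3x3 rotation matrix whose columns are the frame's x, y, z axes.
In Python, from plant import ctrl, sensors, optics gives the robot as it stands. Calls block until the motion is done:
- ctrl.move_ptp(position, orientation): joint-space move of the TCP to a pose.
- ctrl.move_l(position, rot=None, vel=150, threshold=None): straight line of the TCP; rot=None keeps the orientation; vel is the mean speed in mm/s. With threshold (N) it stops when the force on the tool has changed by that much, and returns True; else False.
- ctrl.set_joints(angles): joint-space move.
- ctrl.gripper_to(opening, force=None): finger opening in mm; force is the grip in N (None keeps the last); returns when the fingers have stopped.
- ctrl.hold(seconds).
- ctrl.solve_ik(position, orientation): joint angles nearest the present ones, or None.
- sensors.read_state(): the state.
- optics.grab_frame(name): name is "scene" or "top" or "wrist"; returns (picture, depth): 480x640x3 uint8, red, green, blue; 480x640 float32, mm along the optical axis (not along the pixel's ray), 0 where there is no reading.
- optics.camera_params(name): a dict with "mtx" (3x3 intrinsics, pixels), "k1" (the pictures are not rectified: a ray, as slopes to the right and down, at radius r is drawn at 1 + k1 r^2 times it, then the intrinsics apply), "R" (3x3) and "t" (3): a world point X has camera coordinates R X + t; the wrist camera has in their place "T_tool_cam" (4x4, takes a point from camera to tool coordinates, whose origin is the TCP and whose axes are the flange's). Camera axes: x right, y down, z forward; pixel columns grow to the right and rows downward; lengths in mm; the calibration is good to about 2 mm. A picture is of the moment at which its call begins: read the wrist's pose just before it. camera_params takes no time and is no camera call.
A pose or a line that the arm cannot do raises ctrl.MotionError and nothing moves.
- ctrl.finish_job(): hands the job in, once; it reports no verdict.
The state is a dict: "t": time; "q": joint angles; "qvel": joint speeds; "tau": joint torques, N m; "eef_pos": TCP position; "eef_rot": TCP orientation; "force": force on the tool from outside, world axes, zero at the start; "wrist_torque": the same for the moment, N m; "grip_width": finger opening in mm.
Only numpy, scipy, OpenCV 4.12 (cv2) and the standard library are available. Lean on these libraries where they do the work, as an engineer would, in place of code of your own. Each camera call takes 0.05 s, during which the arm holds its last target. There are 200 camera calls.

### The job

A stray amber jar is jammed at the gate of the vial feed chute: first lift it out and lay it in the red reject tub, so that the blue-capped vials roll down to the foot of the chute. Then pull the analyser's sample tray out to its stop and lay every vial in it, those from the chute and any on the white rest, one to a cradle, before you push the tray fully home again. Leave the tub upright with the jar in it and do not disturb the stock bottle, the storage box or the timer.

Things in the scene. Friction and masses are not known exactly. Their poses are not given: they have to be found in the camera images.
- chute: Vial feeder chute, fixed. Origin on the bench under the foot; +x level uphill, y across. Aluminium ramp 56 mm wide, climbs at 12 deg from 40 mm above the bench at the foot to 96 mm at x = 264 mm; white feeder box behind (x 275 to 395 mm, 150 wide, 170 high). Side rails rise only 5 mm above the ramp (4 mm thick), so things lying across can be pinched by both ends from above.
- chute_foot (a point): Where the centre of a vial lies when it rests against the blue stop (16 mm high) at the foot of the chute, 13 mm above the ramp.
- chute_gate (a point): Middle of the underside of the blue gate bar that bridges the chute 75 to 83 mm up the ramp; 30 mm clear height, bar 8 mm thick, its posts outside the rails, up to 40 mm from the centre line.
- jar_c (a point): Centre of the stray amber glass jar with white cap, a cylinder 46 mm in diameter, 52 mm long with cap, about 90 g, flat ends, too big to pass the gate. It lies across the chute, axis (own y) level and across, stuck against the uphill side of the gate bar with the vials queued behind it. It can roll about its axis.
- vial1_c (a point): Centre of a clear glass vial with blue cap, a cylinder 26 mm in diameter, 52 mm long with cap, flat ends, about 30 g, axis = own y. First in the queue behind the jar. It lies across the chute and rolls downhill by itself as soon as nothing is in its way, under the gate to the foot stop or to the vial before it.
- vial2_c (a point): Centre of a clear glass vial with blue cap, a cylinder 26 mm in diameter, 52 mm long with cap, flat ends, about 30 g, axis = own y. Second in the queue. It lies across the chute and rolls downhill by itself as soon as nothing is in its way, under the gate to the foot stop or to the vial before it.
- vial3_c (a point): Centre of a clear glass vial with blue cap, a cylinder 26 mm in diameter, 52 mm long with cap, flat ends, about 30 g, axis = own y. Last in the queue, may be absent. It lies across the chute and rolls downhill by itself as soon as nothing is in its way, under the gate to the foot stop or to the vial before it.
- vial4_c (a point): Centre of a clear glass vial with blue cap, a cylinder 26 mm in diameter, 52 mm long with cap, flat ends, about 30 g, axis = own y. May be absent. It lies on the white rest, in the cradle on its -x side.
- vial5_c (a point): Centre of a clear glass vial with blue cap, a cylinder 26 mm in diameter, 52 mm long with cap, flat ends, about 30 g, axis = own y. May be absent. It lies on the white rest, in the cradle on its +x side.
- analyser: Analyser, fixed. Origin on the bench under the middle of its front face, which looks along its own -x, towards the robot. Loading bay 120 mm wide, 68 high, 210 deep; on it, from 120 mm behind the front, a white housing 180 mm wide, up to 228 mm high. The tray's opening is 96 mm wide and clears 42 mm above the tray floor.
- tray (a joint): How far the analyser's sample tray is pulled out, m: 0 = pushed fully home, 0.170 = out at its stop. It slides along the analyser's -x, stays where it is left, and needs about 2 N to move. May start slightly ajar.
- tray_handle (a point): Middle of the tray's horizontal steel bar handle, 80 mm long along the analyser's y, about 10 mm thick, 36 mm above the bench, 35 mm in front of the tray's blue front panel (108 mm wide, 8 thick, top 54 mm above the bench). Can be pinched from above, one finger before and one behind the bar.
- cradle1 (a point): First of the tray's 5 cradles, 25 mm behind the front panel; cradles 2 to 5 follow at 29 mm steps along this point's +x (into the analyser). It moves with the tray and is where a seated vial's centre lies, 13 mm above the tray floor (floor 12 mm above the bench); the vial lies along its y. Ridges between cradles 7 mm high, 4 thick; tray rims 28 to 32 mm either side, 6 mm high.
- rest: Low white vial rest, fixed, 80 mm along its x, 68 mm along its y, its floor 12 mm above the bench, origin under its centre. Two cradles 16.5 mm either side of its centre along x, between ridges 7 mm high; a vial there lies along the rest's y, its centre 25 mm above the bench.
- tub: Red open reject tub, loose, 110 mm along its x, 130 mm along its y, 60 mm high, walls and floor 4 mm. Origin under its centre.
- stock_bottle: Bystander: brown stock bottle, 56 mm diameter, 90 mm tall, origin under its centre.
- storage_box: Bystander: white lidded storage box, 118 x 88 x 70 mm, origin under its centre.
- timer: Bystander: yellow bench timer lying flat, 50 x 70 x 22 mm, origin under its centre.

How it is judged (in metres and radians):
On the way, in this order (a step that is already met when the one before it is completed fails the run):
1. the jar lies released in the tub and the first vial has rolled down to the foot of the chute (x of jar_c in the frame of tub between -0.055 and 0.055 m and y of jar_c in the frame of tub between -0.065 and 0.065 m and z of jar_c in the frame of tub between 0 and 0.05 m and contact force between jar and the fingers below 0.05 N and linear speed of jar below 0.1 m/s and distance between vial1_c and chute_foot below 0.012 m), for 0.2 s.
2. the tray is pulled out to its stop (within 5 mm) (value of joint tray above 0.165 m), for 0.2 s.
3. every vial lies in a cradle of the pulled-out tray, released (x of vial1_c in the frame of cradle1 between -0.01 and 0.126 m and y of vial1_c in the frame of cradle1 between -0.012 and 0.012 m and z of vial1_c in the frame of cradle1 between -0.004 and 0.004 m and angle between the y axis of each of vial1_c, vial2_c, vial3_c, vial4_c, vial5_c and the y axis of cradle1, either way round below 0.25 rad and contact force between each of vial1, vial2, vial3, vial4, vial5 and the fingers below 0.05 N and x of vial2_c in the frame of cradle1 between -0.01 and 0.126 m and y of vial2_c in the frame of cradle1 between -0.012 and 0.012 m and z of vial2_c in the frame of cradle1 between -0.004 and 0.004 m and x of vial3_c in the frame of cradle1 between -0.01 and 0.126 m and y of vial3_c in the frame of cradle1 between -0.012 and 0.012 m and z of vial3_c in the frame of cradle1 between -0.004 and 0.004 m and x of vial4_c in the frame of cradle1 between -0.01 and 0.126 m and y of vial4_c in the frame of cradle1 between -0.012 and 0.012 m and z of vial4_c in the frame of cradle1 between -0.004 and 0.004 m and x of vial5_c in the frame of cradle1 between -0.01 and 0.126 m and y of vial5_c in the frame of cradle1 between -0.012 and 0.012 m and z of vial5_c in the frame of cradle1 between -0.004 and 0.004 m and value of joint tray above 0.13 m), for 0.2 s.
At the end, for the whole second after the job is handed in: The jar lies in the upright tub, every vial lies seated in a cradle of the tray (centre within 4 mm of the seated height, 12 mm of the tray's middle line, axis across within 0.25 rad), the tray is home to within 5 mm, all at rest and released (x of jar_c in the frame of tub between -0.055 and 0.055 m and y of jar_c in the frame of tub between -0.065 and 0.065 m and z of jar_c in the frame of tub between 0 and 0.05 m and contact force between each of jar, vial1, vial2, vial3, vial4, vial5 and the fingers below 0.05 N and linear speed of jar below 0.1 m/s and angle between tub's own z axis and vertical below 0.15 rad and value of joint tray below 0.005 m and x of vial1_c in the frame of cradle1 between -0.01 and 0.126 m and y of vial1_c in the frame of cradle1 between -0.012 and 0.012 m and z of vial1_c in the frame of cradle1 between -0.004 and 0.004 m and angle between the y axis of each of vial1_c, vial2_c, vial3_c, vial4_c, vial5_c and the y axis of cradle1, either way round below 0.25 rad and x of vial2_c in the frame of cradle1 between -0.01 and 0.126 m and y of vial2_c in the frame of cradle1 between -0.012 and 0.012 m and z of vial2_c in the frame of cradle1 between -0.004 and 0.004 m and x of vial3_c in the frame of cradle1 between -0.01 and 0.126 m and y of vial3_c in the frame of cradle1 between -0.012 and 0.012 m and z of vial3_c in the frame of cradle1 between -0.004 and 0.004 m and x of vial4_c in the frame of cradle1 between -0.01 and 0.126 m and y of vial4_c in the frame of cradle1 between -0.012 and 0.012 m and z of vial4_c in the frame of cradle1 between -0.004 and 0.004 m and x of vial5_c in the frame of cradle1 between -0.01 and 0.126 m and y of vial5_c in the frame of cradle1 between -0.012 and 0.012 m and z of vial5_c in the frame of cradle1 between -0.004 and 0.004 m and linear speed of each of vial1, vial2, vial3, vial4, vial5 below 0.05 m/s); the robot touches nothing.
It fails at once if the stock bottle is moved more than 25 mm (distance of stock_bottle from where it was at the start of the episode above 0.025 m).
It fails at once if the storage box is moved more than 25 mm (distance of storage_box from where it was at the start of the episode above 0.025 m).
It fails at once if the timer is moved more than 25 mm (distance of timer from where it was at the start of the episode above 0.025 m).
Of vial3, vial4, vial5 only 1 to 3 are there at a start; the rules pass over those that are not, and their reading is None.
At some moment in a run one of tub may be knocked a few centimetres aside while the robot is not near it.
It also fails if it takes over 210 s, if anything falls off the work surface, if the arm or the gripper's body presses on something with over 40 N, if the wrist force passes 120 N, or if a joint passes its speed limit or range.

## Working session

There is one attempt and no reset: what is moved stays moved. The work goes in short steps, each a Python script; the robot and the scene stay as the last script left them, time stands still between calls to the robot, and variables do not carry over. Pictures are saved under pics/ and viewed, about 12 in all and at most 16, crops included, and the job is handed in when it is done.

```bash
ls; mkdir -p pics; cat > h.py <<'E'
import numpy as np, cv2
from plant import ctrl, sensors, optics
def pts(name, d, st=None):
    """world point per pixel from depth"""
    P=optics.camera_params(name); K=np.array(P["mtx"]); k1=P["k1"]
    v,u=np.mgrid[0:480,0:640].astype(float)
    xy=cv2.undistortPoints(np.stack([u.ravel(),v.ravel()],1)[:,None],K,np.array([k1,0,0,0,0.])).reshape(480,640,2)
    C=np.dstack([xy[...,0]*d,xy[...,1]*d,d])
    if name=="wrist":
        T=np.array(P["T_tool_cam"]); C=C@T[:3,:3].T+T[:3,3]
        return C@np.array(st["eef_rot"]).T+np.array(st["eef_pos"])
    R=np.array(P["R"]);t=np.array(P["t"])
    return (C-t)@R
def grab(name, fn=None):
    st=sensors.read_state(); im,d=optics.grab_frame(name)
    if fn: cv2.imwrite("pics/"+fn,im[...,::-1])
    return im,d,pts(name,d,st)
E
python3 - <<'E'
from h import *
for n in("scene","top"):
    im,d,X=grab(n,n+"0.png"); np.savez(n+"0.npz",im=im,d=d,X=X)
    P=optics.camera_params(n); print(n,P)
print(optics.camera_params("wrist"),ctrl.tcp_to_tips,sensors.read_state())
E
```

```text
pics
scene {'mtx': array([[593.55221781,   0.        , 325.57430746],
       [  0.        , 593.55221781, 231.24502805],
       [  0.        ,   0.        ,   1.        ]]), 'k1': -0.20294168072328606, 'R': array([[-0.18556331,  0.98255934, -0.01197479],
       [ 0.60388681,  0.10441786, -0.79020101],
       [-0.775169  , -0.15386374, -0.61273075]]), 't': array([ 116.22861502, -269.39913596, 1571.03347003])}
top {'mtx': array([[455.79567911,   0.        , 319.71399328],
       [  0.        , 455.79567911, 242.11777097],
       [  0.        ,   0.        ,   1.        ]]), 'k1': 0.002841361711798917, 'R': array([[ 0.13601042, -0.99070515, -0.00211294],
       [-0.97051274, -0.13280924, -0.20116341],
       [ 0.19901301,  0.02941096, -0.97955542]]), 't': array([-66.8335317 , 571.43284054, 817.93316745])}
{'mtx': array([[357.40546163,   0.        , 320.27446278],
       [  0.        , 357.40546163, 242.83254364],
       [  0.        ,   0.        ,   1.        ]]), 'k1': -0.0282588198757601, 'T_tool_cam': array([[ 1.08334349e-03, -9.44197720e-01, -3.29377431e-01,
         8.47177897e+01
[... 331 characters left out ...]
21e+00,  8.81702851e-06,
        1.39350102e+00, -1.50519047e-01]), 'qvel': array([-0.00012094, -0.00252896, -0.00389615,  0.00063219,  0.00148654,
       -0.00284845]), 'tau': array([-6.42799587e-04, -3.84093583e+01, -2.92549878e+01, -2.15395485e-04,
        4.86493213e-03, -2.87060368e-05]), 'eef_pos': array([237.18749885, 523.10238863, 255.21718195]), 'eef_rot': array([[-9.10694615e-01,  4.13078675e-01, -1.15150678e-03],
       [ 4.13080154e-01,  9.10692980e-01, -1.75571801e-03],
       [ 3.23419475e-04, -2.07458754e-03, -9.99997796e-01]]), 'force': array([-0.82815476,  0.3456776 , -0.01643632]), 'wrist_torque': array([0.02901464, 0.04083137, 0.03092995]), 'grip_width': 85.72282889271592}
```

View pics/top0.png

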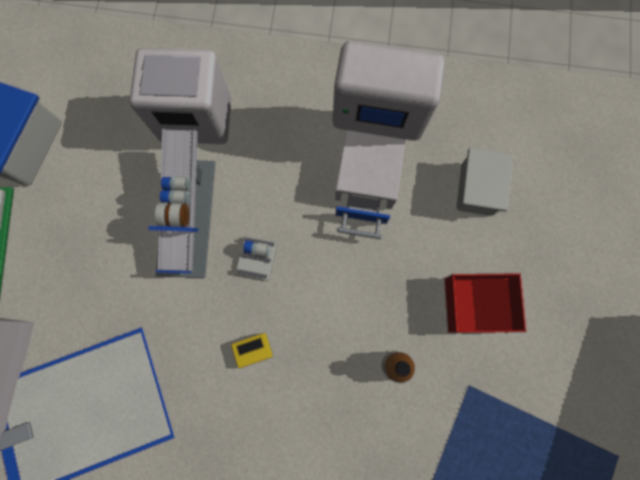

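View pics/scene0.png

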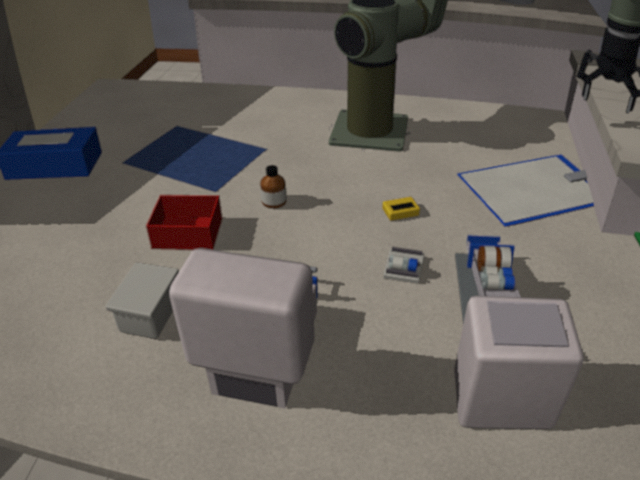

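Top view: jar at (172,215) against the gate bar (172,229), with at least two vials behind it at (173,196) and (173,183). The chute foot stop is at (174,272). The rest is at (257,258) with one vial, the handle is at (360,233), and the tub is at (486,303).

```bash
python3 - <<'E'
from h import *
z=np.load("top0.npz"); im,d,X=z["im"],z["d"],z["X"]
hsv=cv2.cvtColor(im,cv2.COLOR_RGB2HSV)
for n,(u,v) in dict(bench=(290,320),foot=(174,272),gate=(172,229),jarcap=(184,214),jar=(172,214),v1=(167,197),v1b=(180,197),v2=(180,183),rampL=(168,255),rampR=(190,160),rest=(256,270),restv=(261,248),handle=(360,233),panL=(338,211),panR=(388,217),tub=(486,303),box=(487,180),hous=(390,65)).items(): print(n,(u,v),X[v,u].round(1))
def mask(name,lo,hi,roi=None,zr=None):
    m=cv2.inRange(hsv,lo,hi)>0
    if roi: r=np.zeros_like(m); r[roi[1]:roi[3],roi[0]:roi[2]]=1; m&=r
    if zr: m&=(X[...,2]>zr[0])&(X[...,2]<zr[1])
    p=X[m]; r=cv2.minAreaRect(p[:,:2].astype(np.float32)); print(name,m.sum(),p.mean(0).round(1),r,np.percentile(p[:,2],[2,50,98]).round(1))
roiT=(430,250,550,350)
mask("tubrim",(0,120,40),(12,255,255),roiT,(50,70)); mask("tubrim2",(165,120,40),(180,255,255),roiT,(50,70))
b=((100,130,50),(130,255,255))
mask("foot",*b,(140,255,210,285)); mask("gate",*b,(140,222,210,236)); mask("panel",*b,(320,200,400,230)); mask("caps",*b,(140,170,210,215))
mask("cap4",*b,(230,230,290,290))
mask("rest",(0,0,60),(180,60,255),(225,230,290,290),(9,22))
mask("handle",(0,0,0),(180,255,255),(320,218,400,250),(26,46))
mask("bay",(0,0,0),(180,255,255),(320,130,420,205),(60,76))
mask("ramp",(0,0,0),(180,255,255),(150,130,205,268),(40,110))
mask("timer",(20,100,80),(35,255,255)); 
S=cv2.resize(im[160:290,130:290],None,fx=5,fy=4.5,interpolation=cv2.INTER_CUBIC); cv2.imwrite("pics/crop1.png",S[...,::-1])
E
```

```text
bench (290, 320) [4.229e+02 5.000e+01 4.000e-01]
foot (174, 272) [480.7 278.4  55.1]
gate (172, 229) [400.9 -14.4 916. ]
jarcap (184, 214) [586.  267.4  96.9]
jar (172, 214) [581.4 286.9 103.9]
v1 (167, 197) [614.6 306.3  94.7]
v1b (180, 197) [617.7 281.8  95.5]
v2 (180, 183) [643.3 285.5 100.2]
rampL (168, 255) [512.7 300.2  44.4]
rampR (190, 160) [696.6 281.4  84.1]
rest (256, 270) [510.9 131.3  11.7]
restv (261, 248) [552.4 124.9  35.5]
handle (360, 233) [607.2 -64.1  42.6]
panL (338, 211) [644.8 -15.5  45.7]
panR (388, 217) [ 643.9 -113.9   53.2]
tub (486, 303) [ 508.7 -331.1    3.5]
box (487, 180) [ 738.9 -294.6   70.9]
hous (390, 65) [856.3 -69.1 228. ]
tubrim 635 [ 508.  -311.6   57.8] ((503.81744384765625, -315.3311767578125), (108.16670227050781, 130.2615509033203), 8.300949096679688) [50.5 58.7 62.4]
tubrim2 6 [ 502.4 -356.8   53. ] ((483.9936218261719, -333.260009765625), (67.09652709960938, 143.58148193359375), 37.623634338378906) [50.4 52.3 56.1]
foot 54 [481.1 282.5  55.7] ((481.2042236328125, 281.49700927734375), (3.4895079135894775, 59.28232192993164), 6.4221305847167
[... 650 characters left out ...]
15771484375, 136.27357482910156), (68.05536651611328, 80.1943588256836), 86.72354888916016) [ 9.7 13.1 20.9]
handle 393 [615.7 -68.1  39.2] ((622.6566772460938, -66.6573486328125), (96.48298645019531, 42.548526763916016), 88.02841186523438) [29.1 39.7 43.8]
bay 3767 [739.3 -66.7  67.7] ((741.5032958984375, -66.23225402832031), (120.54778289794922, 128.9974365234375), 88.16336059570312) [64.4 67.7 70.9]
ramp 5083 [621.8 294.   78.9] ((624.3425903320312, 312.8559875488281), (274.839111328125, 113.39496612548828), 5.175511360168457) [ 42.3  86.1 107.2]
timer 767 [354.9 112.1  21. ] ((356.793212890625, 114.8335952758789), (50.69136047363281, 69.8412857055664), 26.56936264038086) [ 2.  21.8 25.4]
```

View pics/crop1.png

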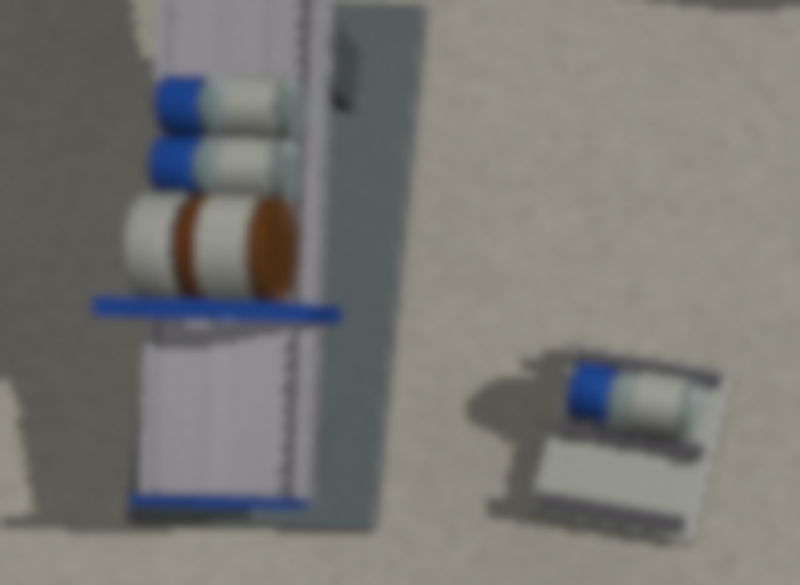

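Two vials are queued and a third lies in the rest's +x cradle, so three in all. Next is a close look at the chute, rest and handle with the wrist camera.

```bash
cat >> h.py <<'E'
def down(yaw):
    """tool pointing down, jaws (tool y) along (-sin,cos) of yaw, camera on the robot's side"""
    c,s=np.cos(yaw),np.sin(yaw)
    return np.array([[-c,-s,0],[-s,c,0],[0,0,-1.]])
E
python3 - <<'E'
from h import *
A=[]
for n,p,yaw in(("chute",(565,288,225),.09),("rest",(535,136,160),.06),("tray",(610,-66,180),-.03)):
    ctrl.move_ptp(p,down(yaw)); ctrl.hold(.3)
    im,d,X=grab("wrist",n+"1.png"); np.savez(n+"1.npz",im=im,d=d,X=X); A.append(cv2.resize(im,(400,300)))
A.append(A[0]*0)
cv2.imwrite("pics/m1.png",np.vstack([np.hstack(A[:2]),np.hstack(A[2:])])[...,::-1])
print(sensors.read_state()["t"],sensors.read_state()["q"])
E
```

```text
4.2333 [-2.46947314e-01  3.55086644e-01  1.51748407e+00  5.42180337e-05
  1.26924140e+00 -1.78949219e+00]
```

View pics/m1.png

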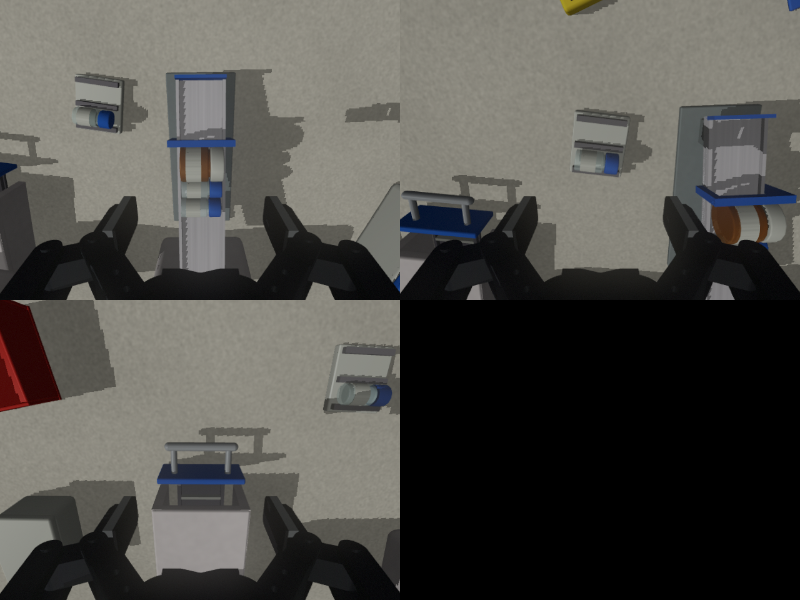

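The wrist views (half-scale montage) show, in the chute panel, the gate bar at (200,142), the jar at (202,165) and two vials at (203,187) and (203,207). In the rest panel the vial is at (597,162). In the tray panel the handle is at (200,447) and the panel at (200,473).

```bash
python3 - <<'E'
from h import *
b=((100,130,40),(130,255,255))
def load(n):
    z=np.load(n+"1.npz"); return z["im"],cv2.cvtColor(z["im"],cv2.COLOR_RGB2HSV),z["X"]
def rect(name,m,X):
    p=X[m]; r=cv2.minAreaRect(p[:,:2].astype(np.float32)); print(name,m.sum(),p.mean(0).round(1),[np.round(q,2) for q in r],np.percentile(p[:,2],[2,50,98]).round(1))
def roi(m,u0,v0,u1,v1):
    r=np.zeros_like(m); r[v0:v1,u0:u1]=1; return m&r
im,hsv,X=load("chute"); B=cv2.inRange(hsv,*b)>0
rect("foot",roi(B,240,100,400,140)&(X[...,2]>46),X)
rect("gate",roi(B,240,205,400,245)&(X[...,2]>80),X)
rect("vcaps",roi(B,300,285,400,360),X)
rect("jar",roi(X[...,2]>90,270,238,375,285),X)
rect("jartop",roi(X[...,2]>96,270,238,375,285),X)
rect("v12",roi(X[...,2]>80,270,292,360,348),X)
rect("rampfoot",roi((X[...,2]>39)&(X[...,2]<60),270,140,380,222),X)
for n,(u,v) in dict(jL=(295,262),jM=(320,262),jR=(350,262),v1=(320,302),v2=(320,330)).items(): print(n,X[v,u].round(1))
im,hsv,X=load("rest"); B=cv2.inRange(hsv,*b)>0
q=lambda m:roi(m,265,165,375,290)
rect("rest",q((X[...,2]>8)&(X[...,2]<21)),X); rect("rvial",q(X[...,2]>25),X); rect("rvialtop",q(X[...,2]>35),X)
im,hsv,X=load("tray"); B=cv2.inRange(hsv,*b)>0
rect("panel",roi(B,230,250,420,300)&(X[...,2]>48),X)
rect("handle",roi((X[...,2]>36)&(X[...,2]<46),230,220,420,245),X)
rect("bay",roi((X[...,2]>62)&(X[...,2]<74),230,295,420,425),X)
E
```

```text
foot 624 [483.2 282.2  54.1] [array([483.34, 281.74]), array([ 5.95, 63.65]), np.float64(6.26)] [47.1 53.9 55.8]
gate 1178 [555.8 289.6  93.7] [array([537.3 , 276.56]), array([88.76, 71.95]), np.float64(34.12)] [90.8 92.4 94. ]
vcaps 933 [628.1 313.7  94.4] [array([566.49, 304.15]), array([177.18,  18.17]), np.float64(8.92)] [86.6 93.4 99.4]
jar 3341 [576.7 292.1 103.7] [array([540.74, 288.3 ]), array([121.48,  52.18]), np.float64(6.17)] [ 91.9 103.8 107. ]
jartop 2948 [578.2 292.2 105. ] [array([538.4 , 288.05]), array([116.78,  52.18]), np.float64(6.17)] [ 96.5 104.2 107. ]
v12 3653 [630.5 296.4  94.2] [array([572.82, 291.04]), array([185.87,  62.83]), np.float64(5.75)] [81.8 93.1 99.6]
rampfoot 6478 [528.2 286.5  48.2] [array([528.83, 286.92]), array([65.2 , 78.56]), np.float64(5.29)] [40.9 48.2 57.3]
jL [578.8 272.2 104.8]
jM [576.8 290.  105.5]
jR [574.7 311.3 105.8]
v1 [616.  293.6  92.2]
v2 [638.7 295.7  96.4]
rest 6092 [523.8 136.1  13. ] [array([535.61, 135.69]), array([68.08, 79.53]), np.float64(86.75)] [ 9.2 11.3 18.9]
rvial 2317 [546.3 133.9  41.1] [array([508.05, 136.86]), array([ 51.94, 112.99]), np.float64(86.42)] [ 26.3  34.9 277. ]
rvialtop 1124 [545.5 132.8  51. ] [array([506.01, 137.54]), array([ 51.45, 108.6 ]), np.float64(85.69)] [ 35.1  36.3 277. ]
panel 1303 [647.1 -62.9  53.7] [array([607.67, -45.68]), array([ 99.04, 135.52]), np.float64(64.89)] [50.6 52.7 54.2]
handle 1612 [608.6 -63.1  39.1] [array([610.23, -62.86]), array([90.21, 13.32]), np.float64(88.45)] [36.4 39.3 41.3]
bay 13771 [718.5 -66.9  66.9] [array([723.  , -66.86]), array([120.59,  89.72]), np.float64(88.32)] [64.1 67.  68.2]
```

```bash
cat >> h.py <<'E'
def tub():
    im,d,X=grab("top"); h=cv2.cvtColor(im,cv2.COLOR_RGB2HSV)
    m=(cv2.inRange(h,(0,120,40),(12,255,255))>0)&(X[...,2]>50)&(X[...,2]<70)&(X[...,1]<-150)&(X[...,0]>330)
    return m.sum(),cv2.minAreaRect(X[m][:,:2].astype(np.float32))
E
python3 - <<'E'
from h import *
y=.105; R=down(y); u=np.array([np.cos(y),np.sin(y),0]); J=np.array([580.,292.3,96])
ctrl.gripper_to(85,40)
ctrl.move_ptp(J+[0,0,110],R); ctrl.move_l(J,vel=80,threshold=15) and print("touch")
print(sensors.read_state()["eef_pos"],sensors.read_state()["force"])
ctrl.gripper_to(40,40); s=sensors.read_state(); print(s["grip_width"],s["force"])
ctrl.move_l(J+6*u+[0,0,4],vel=25); s=sensors.read_state(); print(s["force"])
ctrl.move_l(J+7*u+[0,0,40],vel=60); ctrl.move_l(J+7*u+[0,0,160],vel=150)
s=sensors.read_state(); print(s["grip_width"],s["force"],s["t"])
print(tub()); grab("scene","s2.png")
E
```

```text
[580.56868317 292.48386824  96.84533523] [ 0.29654579 -0.52004768 -0.67362631]
51.553242990210165 [0.41423355 0.20954307 3.55249815]
[-1.18484537 -0.7871927  -1.58363188]
51.558847794254014 [ 0.10640342  0.19876259 -1.22040057] 9.875
(np.int64(636), ((484.5219421386719, -266.68096923828125), (132.2119140625, 252.04095458984375), 21.897680282592773))
```

View pics/s2.png

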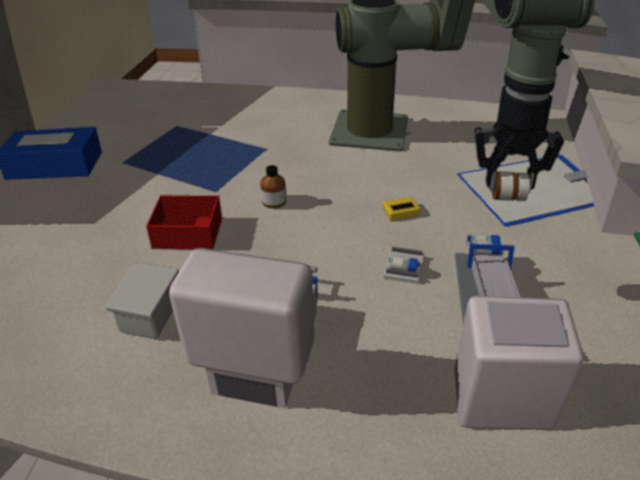

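The jar is in the gripper at (510,186), the vials have rolled to the foot at (490,245), and the tub at (186,222) hasn't moved. I'll hover over the tub, re-measure it and place the jar.

```bash
python3 - <<'E'
from h import *
R=down(.145); T=np.array([504.,-315.,0])
ctrl.move_l([560,200,260],vel=200); ctrl.move_ptp([500,-200,260],R)
def look():
    im,d,X=grab("wrist"); h=cv2.cvtColor(im,cv2.COLOR_RGB2HSV)
    m=((cv2.inRange(h,(0,140,40),(8,255,255))|cv2.inRange(h,(172,140,40),(180,255,255)))>0)&(X[...,2]>52)&(X[...,2]<66)&(X[...,1]<-210)
    m=cv2.morphologyEx(m.astype(np.uint8),cv2.MORPH_OPEN,np.ones((2,2)))>0
    return m.sum(),cv2.minAreaRect(X[m][:,:2].astype(np.float32))
print(look())
ctrl.move_ptp([504,-315,230],R); n,r=look(); print(n,r); print(sensors.read_state()["grip_width"])
c=np.array(r[0]); 
if np.hypot(*(c-T[:2]))<6:
    P=np.array([*T[:2],41.]); ctrl.move_l(P+[0,0,60],vel=150); print(ctrl.move_l(P,vel=50,threshold=8),sensors.read_state()["eef_pos"])
    ctrl.gripper_to(62); ctrl.hold(.3); ctrl.move_l(P+[0,0,190],vel=120)
    grab("wrist","tub3.png"); grab("top","top3.png"); print(sensors.read_state()["t"])
a=cv2.imread("pics/tub3.png");b=cv2.imread("pics/top3.png")
if a is not None: cv2.imwrite("pics/m3.png",np.vstack([cv2.resize(a,(400,300)),cv2.resize(b,(400,300))]))
E
```

```text
(np.int64(2845), ((507.8094787597656, -305.3329162597656), (151.49505615234375, 213.78109741210938), 8.622010231018066))
2809 ((505.42950439453125, -316.5396423339844), (171.02679443359375, 155.17520141601562), 8.366621971130371)
51.53525419405887
False [ 504.33054808 -315.25500917   41.46515465]
17.5167
```

View pics/m3.png

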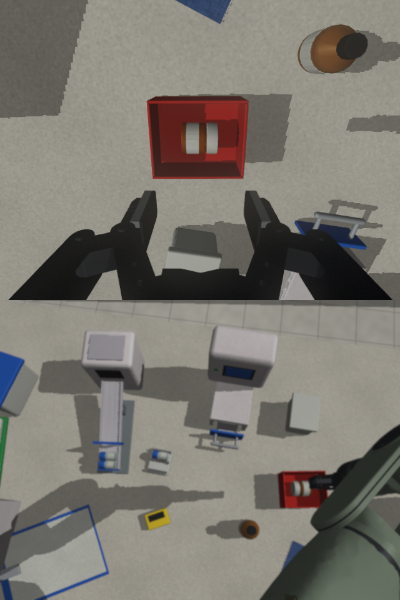

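The jar lies in the tub with the tub square, and both vials are at the foot stop. Next I pull the tray.

```bash
python3 - <<'E'
from h import *
z=np.load("top0.npz"); print("bottle",z["X"][367,400])
y=-.028; a=np.array([np.cos(y),np.sin(y),0]); R=down(y-np.pi/2); H=np.array([609.5,-63.,44])
ctrl.gripper_to(26,40)
ctrl.move_ptp([520,-200,220],R); ctrl.move_ptp(H+[0,0,120],R)
print(ctrl.move_l(H,vel=80,threshold=12)); ctrl.gripper_to(5,40); s=sensors.read_state(); print(s["grip_width"],s["eef_pos"],s["force"])
for D in range(20,201,20):
    hit=ctrl.move_l(H-D*a,vel=80,threshold=14); s=sensors.read_state(); print(D,s["eef_pos"].round(1),s["force"].round(1))
    if hit: break
ctrl.hold(.3); print(sensors.read_state()["force"])
ctrl.gripper_to(26); p=sensors.read_state()["eef_pos"]; np.save("hout.npy",p)
ctrl.move_l(p+[0,0,150]); 
ctrl.move_ptp([560,-64,240],down(y)); im,d,X=grab("wrist","tray4.png"); np.savez("tray4.npz",im=im,X=X); print(sensors.read_state()["t"])
E
```

```text
bottle [ 366.7316725  -158.96394173   91.13638997]
False
9.218852822278 [609.86646603 -63.10068694  44.70611182] [-1.01468282 -0.63826116  3.27109377]
20 [589.2 -62.4  44.7] [-1.8  0.6  6. ]
40 [569.  -61.8  44.7] [-1.2  0.8  6.7]
60 [548.7 -61.1  44.7] [-1.4  1.5  7.2]
80 [528.5 -60.4  44.6] [-1.3  2.6  8.2]
100 [508.4 -59.8  44.6] [-2.2  3.3  8.7]
120 [488.4 -59.1  44.6] [-1.5  3.2  9.7]
140 [468.4 -58.5  44.6] [-1.   3.3 10.3]
160 [466.2 -58.3  44.7] [ 4.8  1.1 -3.7]
[ 0.7610506  -1.32964454 -2.41771545]
28.475
```

View pics/tray4.png

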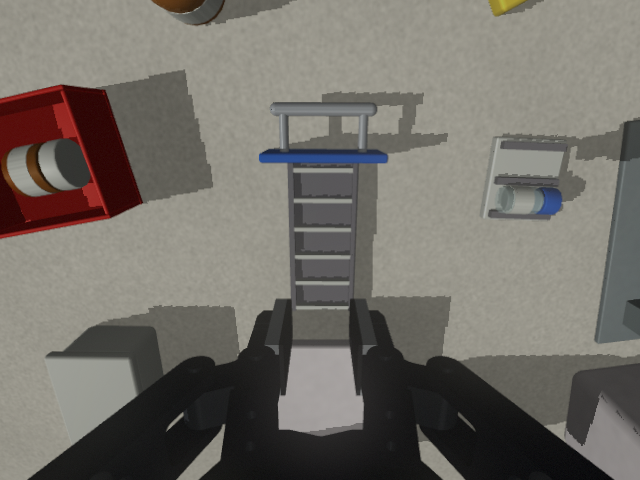

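The tray is out with five empty cradles, between rows 180 and 305 and columns 295 to 350. I'll measure the cradle positions and how far it's out.

```bash
python3 - <<'E'
from h import *
z=np.load("tray4.npz"); im,X=z["im"],z["X"]; h=cv2.cvtColor(im,cv2.COLOR_RGB2HSV)
B=(cv2.inRange(h,(100,130,40),(130,255,255))>0); 
def q(m,u0,v0,u1,v1):
    r=np.zeros_like(m); r[v0:v1,u0:u1]=1; return m&r
def rect(n,m):
    p=X[m]; r=cv2.minAreaRect(p[:,:2].astype(np.float32)); print(n,m.sum(),p.mean(0).round(1),[np.round(x,2) for x in r],np.percentile(p[:,0],[2,98]).round(1))
Z=X[...,2]
rect("panel",q(B&(Z>50)&(Z<57),250,140,400,175)); rect("handle",q((Z>37)&(Z<44),260,95,390,120))
rect("ridges",q((Z>15)&(Z<22),285,165,360,312))
rect("bay",q((Z>64)&(Z<71),284,310,350,400))
for v in range(150,350,3): print(v,X[v,322].round(1)) if v>158 and v<312 else None
rect("rims",q((Z>16)&(Z<20),280,180,365,300))
E
```

```text
panel 1150 [505.6 -59.7  52.5] [array([505.56, -60.21]), array([105.9 ,   7.63]), np.float64(88.43)] [501.4 510.1]
handle 1399 [467.3 -58.6  39.4] [array([468.34, -58.18]), array([89.67, 13.51]), np.float64(88.36)] [461.6 474.1]
ridges 2750 [588.4 -62.6  17.3] [array([592.59, -62.31]), array([ 64.16, 154.14]), np.float64(88.13)] [518.1 665.8]
bay 3382 [710.5 -69.3  67.1] [array([711.15, -70.67]), array([65.93, 66.18]), np.float64(86.9)] [680.  742.2]
159 [506.6 -60.6  52.9]
162 [509.2 -60.7  51.9]
165 [516.5 -60.7  11.3]
168 [518.5 -60.8  18. ]
171 [521.3 -60.8  17.7]
174 [525.  -60.9  11.3]
177 [527.8 -61.   12. ]
180 [530.9 -61.   10.3]
183 [533.7 -61.1  10.9]
186 [536.8 -61.2  10. ]
189 [539.7 -61.3  10.3]
192 [542.5 -61.3  10.6]
195 [545.3 -61.4  11.6]
198 [547.1 -61.5  17.3]
201 [549.8 -61.6  18.4]
204 [554.4 -61.7  11.1]
207 [557.4 -61.7  11.1]
210 [560.6 -61.8  10.4]
213 [563.6 -61.9  10.8]
216 [566.4 -62.   11.7]
219 [570.1 -62.1   9.4]
222 [572.7 -62.1  11.1]
225 [575.9 -62.2  11.1]
228 [576.8 -62.3  18.3]
231 [582.1 -62.4  11.5]
234 [585.3 -62.5  11.1]
237 [588.9 -62.6  10.1]
240 [592.4 -62.6   9.3]
243 [594.9 -62.7  11.4]
246 [598.4 -62.8  10.6]
249 [601.6 -62.9  10.8]
252 [604.5 -63.   11.8]
255 [605.7 -63.   17.4]
258 [608.5 -63.1  18.6]
261 [614.6 -63.2  11.4]
264 [618.4 -63.3  10.6]
267 [621.6 -63.4  10.9]
270 [624.6 -63.5  11.9]
273 [628.5 -63.6  10.9]
276 [632.  -63.7  10.8]
279 [634.6 -63.8  12.5]
282 [635.6 -63.8  17.9]
285 [642.6 -63.9  10.4]
288 [646.  -64.   10.7]
291 [649.6 -64.1  10.8]
294 [652.9 -64.2  11.2]
297 [656.5 -64.3  11.3]
300 [660.  -64.4  11.5]
303 [662.9 -64.5  12.9]
306 [663.5 -64.5  18.4]
309 [678.9 -64.8  -2.3]
rims 1894 [590.4 -62.3  17.4] [array([592.98, -62.34]), array([ 64.09, 126.43]), np.float64(88.22)] [534.3 649.6]
```

```bash
cat >> h.py <<'E'
AY=-.0287
def cradle(k): x=534.5+29*(k-1); return np.array([x,-62.3-(x-592.6)*.0287])
def pick(xy,z,yaw,zh=170):
    R=down(yaw); p=np.array([*xy,z]); ctrl.gripper_to(64,25)
    ctrl.move_ptp(p+[0,0,zh],R); ctrl.move_l(p+[0,0,25],vel=180); print("touch",ctrl.move_l(p,vel=40,threshold=8))
    ctrl.gripper_to(40,25); w=sensors.read_state()["grip_width"]
    ctrl.move_l(p+[0,0,30],vel=60); ctrl.move_l(p+[0,0,zh],vel=200)
    print("picked",w,sensors.read_state()["grip_width"])
def place(k,z):
    p=np.array([*cradle(k),z]); ctrl.move_ptp(p+[0,0,150],down(AY)); ctrl.move_l(p+[0,0,20],vel=180)
    print("touch",ctrl.move_l(p,vel=40,threshold=8),sensors.read_state()["eef_pos"].round(1))
    ctrl.gripper_to(62); ctrl.hold(.2); ctrl.move_l(p+[0,0,40],vel=80); ctrl.move_l(p+[0,0,160],vel=200)
E
python3 - <<'E'
from h import *
y=AY; a=np.array([np.cos(y),np.sin(y),0]); R=down(y-np.pi/2); p=np.array([467.5,-58.5,44])
ctrl.gripper_to(26,40); ctrl.move_ptp(p+[0,0,120],R); print(ctrl.move_l(p,vel=80,threshold=12)); ctrl.gripper_to(5,40)
x0=sensors.read_state()["eef_pos"]; print(ctrl.move_l(p-10*a,vel=20,threshold=25)); s=sensors.read_state(); print(x0.round(2),s["eef_pos"].round(2),s["force"]); ctrl.hold(.2)
ctrl.gripper_to(26); np.save("hout.npy",sensors.read_state()["eef_pos"]); ctrl.move_l(p+[0,0,150])
ctrl.move_ptp([505,284,210],down(.105)); im,d,X=grab("wrist","chute5.png"); Z=X[...,2]
m=(abs(X[...,0]-505)<40)&(abs(X[...,1]-284)<40)&(Z>56)&(Z<80)
u=np.array([np.cos(.105),np.sin(.105)]);v=np.array([-u[1],u[0]]); Q=X[m][:,:2]-[483.6,282]; 
s,l=Q@u,Q@v; print("lat",np.percentile(l,[1,50,99]))
for lo in range(-8,60,3):
    k=(s>=lo)&(s<lo+3)&(abs(l)<20); print(lo,k.sum(),np.median(X[m][k,2]).round(1) if k.any() else "")
print(sensors.read_state()["t"])
E
```

```text
False
True
[467.76 -58.59  44.5 ] [466.22 -58.57  44.56] [ 1.9525297  -0.09322483  0.02467011]
lat [-26.32008669  -1.21702402  25.20514073]
-8 0 
-5 0 
-2 33 58.0
1 264 60.6
4 242 64.1
7 243 66.0
10 208 67.0
13 205 67.2
16 164 66.5
19 158 65.1
22 102 62.8
25 273 63.0
28 275 68.0
31 230 70.7
34 213 71.9
37 192 72.5
40 175 72.1
43 148 71.4
46 104 69.5
49 44 66.7
52 0 
55 0 
58 0 
35.3833
```

View pics/chute5.png

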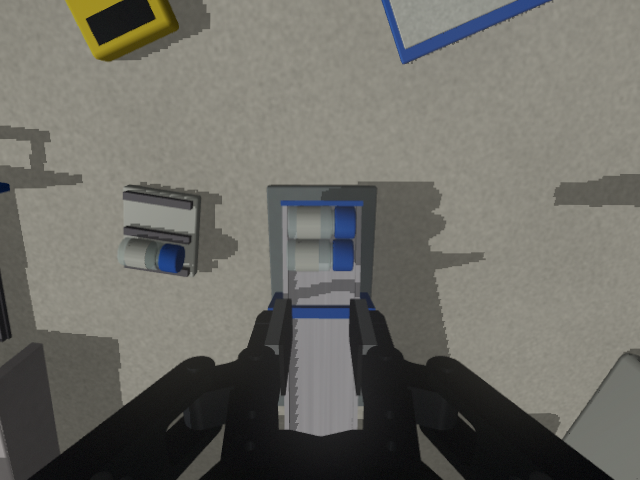

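Both vials lie side by side at the foot, at (320,222) and (320,254), and the second pull reached the same stop. I'll pick vial 2 first and check it after placing.

```bash
python3 - <<'E'
from h import *
u=np.array([np.cos(.105),np.sin(.105)]);v=np.array([-u[1],u[0]]); O=np.array([483.6,282])-.6*v
pick(O+39.5*u,80,.105); place(4,44.8)
pick(O+15.5*u,75,.105); place(2,45.0)
ctrl.move_ptp([560,-64,240],down(AY)); im,d,X=grab("wrist","tray6.png"); print(sensors.read_state()["t"])
E
```

```text
touch False
picked 51.421463951376985 51.56411888031914
touch True [621.5 -63.1  44.6]
touch False
picked 51.2745226015869 51.046069616918295
touch False [564.4 -61.6  45.2]
54.4
```

View pics/tray6.png

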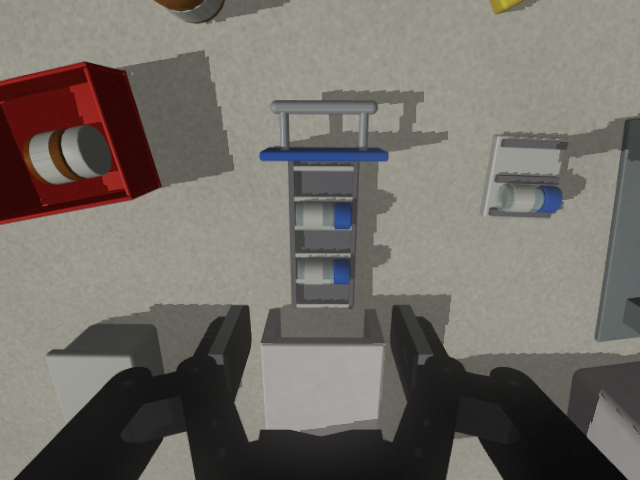

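Both vials sit in cradles 2 and 4, at (323,215) and (323,271). The tub was nudged about 15 mm but the jar is still inside. Now the vial on the rest.

```bash
python3 - <<'E'
from h import *
pick((552.2,134.5),44.2,-.057); place(1,44.8)
ctrl.move_ptp([560,-64,240],down(AY)); im,d,X=grab("wrist","tray7.png"); Z=X[...,2]; h=cv2.cvtColor(im,cv2.COLOR_RGB2HSV)
a=np.array([np.cos(AY),np.sin(AY)]);b=np.array([-a[1],a[0]])
for k in(1,2,4):
    Q=X[...,:2]-cradle(k); s,l=Q@a,Q@b; m=(abs(s)<14)&(abs(l)<35)&(Z>24)&(Z<45)
    r=cv2.minAreaRect(np.stack([s[m],l[m]],1).astype(np.float32)); print(k,m.sum(),[np.round(q,1) for q in r],np.percentile(Z[m],99).round(1))
_,_,X=grab("top","top7.png"); print(sensors.read_state()["t"])
E
```

```text
touch False
picked 51.52273152064937 51.253571240416605
touch True [534.3 -60.6  44.6]
1 1568 [array([-0.6,  0.4]), array([52.1, 25.6]), np.float64(89.6)] 38.1
2 1461 [array([0.1, 0.5]), array([25.4, 51.7]), np.float64(0.0)] 37.9
4 1268 [array([-0.4,  0.6]), array([52.1, 24.2]), np.float64(89.5)] 37.9
63.4083
```

View pics/tray7.png

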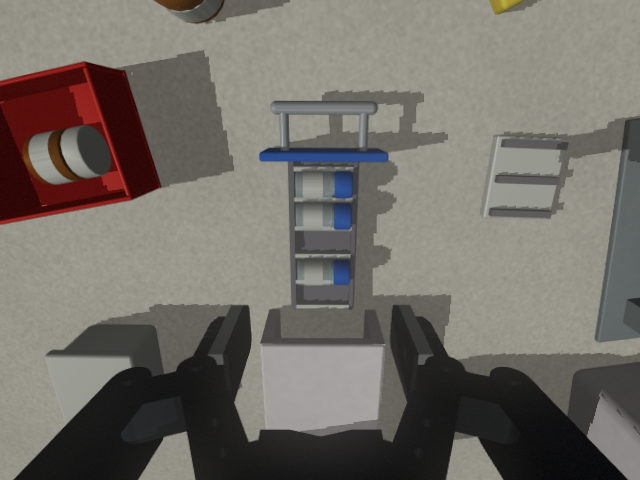

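All three vials are seated: offsets under 1 mm, tops at 38 mm, square to the cradles. Now I push the tray home.

```bash
python3 - <<'E'
from h import *
y=AY; a=np.array([np.cos(y),np.sin(y),0]); R=down(y-np.pi/2); p=np.array([466.5,-58.5,44])
ctrl.gripper_to(26,40); ctrl.move_ptp(p+[0,0,120],R); print(ctrl.move_l(p,vel=80,threshold=12)); ctrl.gripper_to(5,40)
x0=sensors.read_state()["eef_pos"]; hit=ctrl.move_l(p+155*a,vel=60,threshold=20); print(hit,sensors.read_state()["force"])
hit=ctrl.move_l(p+182*a,vel=20,threshold=22); s=sensors.read_state(); print(hit,np.dot(s["eef_pos"]-x0,a),s["force"]); ctrl.hold(.2)
q=sensors.read_state()["eef_pos"]; ctrl.gripper_to(26); ctrl.move_l(q+[0,0,40],vel=60); ctrl.move_l(q+[-60,0,200],vel=200)
ctrl.move_ptp([570,-64,260],down(y)); A=grab("wrist","w8.png"); X=A[2];Z=X[...,2]
h=cv2.cvtColor(A[0],cv2.COLOR_RGB2HSV); m=(cv2.inRange(h,(100,130,40),(130,255,255))>0)&(Z>50)&(Z<57)&(abs(X[...,1]+64)<60); print("panel",np.percentile(X[m],[2,50,98],axis=0))
ctrl.move_ptp([400,100,420],down(0)); T=grab("scene","s8.png")
cv2.imwrite("pics/m8.png",np.vstack([cv2.resize(A[0],(400,300)),cv2.resize(T[0],(400,300))])[...,::-1]); print(sensors.read_state()["t"])
E
```

```text
False
False [-0.93865588 -3.30785279  4.52240052]
True 169.6072675721415 [-1.61379322e+00 -2.04850219e-03  4.58174006e+00]
panel [[671.24221493 -94.5085377   51.4714025 ]
 [674.73377432 -65.77579275  52.73508407]
 [678.75630264 -38.0265493   54.18606179]]
75.7583
```

View pics/m8.png

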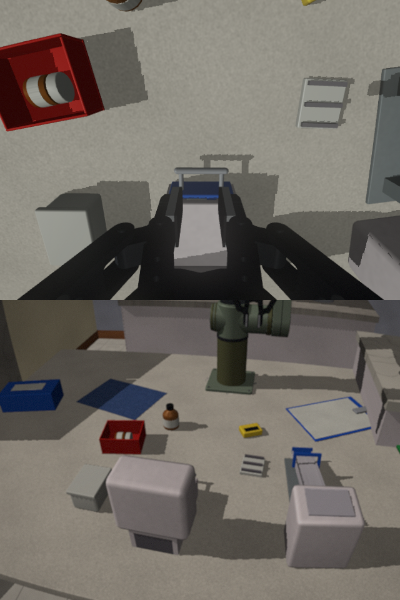

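The tray travelled 169.6 mm stop to stop, so it's home. The jar is in the upright tub and the rest and chute are empty.

```bash
python3 -c "
from h import *
ctrl.finish_job()"
```

```text
the job is handed in; nothing more can be done
```

The job is handed in, and my last checks showed every step done; the simulator gives no verdict. It took about 76 s of the 210 s on the robot's clock.

- **Jar:** I lifted it out past the gate and laid it in the red tub. The tub shifted by about 15 mm later, while the arm was away. The last pictures show it upright with the jar inside.
- **Vials:** There were three: two from the chute and one from the rest. With the tray out, they measured under 1 mm from the centres of cradles 1, 2 and 4, at seated height and square across. I could not see them once the tray was in.
- **Tray:** I pulled it twice, and it stopped at the same place both times. It then went 169.6 mm back in to a hard stop. The panel measurement gave 169.1 mm, against a nominal stroke of 170 mm.
- **Bystanders:** The stock bottle, storage box and timer look where they were at the start. I judged that by eye and did not re-measure them.

No check failed. The only disagreement was about 0.5 mm between the two tray readings.

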